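# Close up a lock held in a tilted vise

## Robot

A 7-joint arm with a two-finger parallel gripper is mounted at the origin on the work surface. World frame = base frame: x ahead of the robot, y to its left, z up, the work surface at z = 0. Lengths are in m, angles in rad, forces in N, time in s.
With the tool pointing down it reaches from about 0.4 to 0.875 m from the base axis. Payload 6.5 kg.
Tool frame: the origin (TCP) lies midway between the tips of the shut fingers; the grasp point (between the pads) lies 19 mm behind it (manip.grasp_offset is the distance from the TCP to the grasp point, in m); z points along the fingers, y is the line along which they close (so a half turn about z gives the same grasp; the last joint's range is limited). The gripper opens to 88 mm and grips with 3 to 60 N. Pads are 18 mm wide; open, the fingers measure 123 mm over their backs; the gripper's body (75 mm by 187 mm) begins 45 mm behind the grasp point.
Start: joints at [-1.214, 0.536, -0.004, 1.538, 0.003, 1.067, -0.071], TCP at [0.267, 0.593, 0.239] pointing down, gripper open.
Joint ranges: [-2.7, 2.7], [-0.37, 2.16], [-1.27, 1.26], [0.24, 2.4], [-1.31, 4.45], [0.19, 1.91], [-2.76, 2.76]. Speed limits (rad/s): [2.39, 2.39, 3.14, 3.14, 3.14, 3.14, 3.14].

## Interface

Orientations are given as a rotation vector (axis times angle).
In Python, from plant import manip gives the robot as it stands.
- The arm moves only by the shell command python3 -m jog 'ROWS' [OPENING] [FORCE]. ROWS is JSON, a list of rows, each a list of 2 entries, a list of its own where there are three numbers: the shift along the world's x, y, z in mm, then the turn, a rotation vector about the world's x, y, z in rad. In form: [[[tx, ty, tz], [ax, ay, az]], ...]. A call has 1 to 10 rows; each row is the pose to reach, as a shift and turn from the pose commanded when the call began; what a row does not reach only later rows make up. A row lasts 1/10 s, in which the tool goes at most 50 mm and 8.59 degrees, less where a joint would pass 70% of its speed; a pose out of reach is approached as far as the arm can. A call with a gripper value outside its range is refused whole. OPENING is the closure in counts, from 0 (fully open) to 255 (shut), set as the call begins (- or left out, the last holds). The fingers move at their own pace and stop on an object; FORCE is the grip in N (left out, the last holds). Time passes only in rows, so rows that repeat a pose let the fingers close. It gives the time, the measured TCP pose, the force, the opening and the grip force at its end, in the units of the state.
- manip.observe(): the state, without advancing time (a new reading comes with each control period).
- manip.capture(name): name is "side" or "top"; returns the picture (384x512x3 uint8, red, green, blue); there is no depth.
- manip.camera_model(name): a dict with "fx", "fy", "cx", "cy" (pixels), "eye" and "attitude" of the camera in the world. Camera axes: x right, y down, z forward; pixel columns grow to the right and rows downward; lengths in m; the calibration is good to about 2 mm. A picture is of the moment at which its call begins. camera_model takes no time and is no camera call.
- manip.job_done(): hands the job in; it is judged then, once.
The state is a dict: "clock": time; "joint_positions": joint angles; "qvel": joint speeds; "effort": joint torques, N m; "tool_pos": TCP position; "orientation": TCP orientation; "wrist_force": force on the tool from outside, world axes, zero at the start; "moment": the same for the moment, N m; "grip_width": opening from 0.0 (shut) to 1.0 (fully open); "finger_force": force on a finger pad.
Only numpy, scipy, OpenCV 4.12 (cv2) and the standard library are available. Lean on these libraries where they do the work, as an engineer would, in place of code of your own. Each camera call takes 0.05 s, during which the arm holds its last target. There are 200 camera calls.

## Task

The open lock case is clamped in the tilting vise with its open face sloping towards you. Set the loose steel lever cassette into its rectangular pocket in the case and press it fully home, flush with the face. Then take the cover by the raised housing on its top, tilt it to the slope of the case and lay it flush over the face with its edges in line, ready for the screws; do not shift the vise or disturb the other things on the bench, and finish while still gripping the cover and pressing it firmly against the case (do not let go).

Things in the scene. Friction and masses are not known exactly. Their poses are not given: they have to be found in the camera images.
- cassette: loose lever cassette: solid steel block 48 x 32 x 18 mm (x, y, z), thin dark seams around its sides, small brass keyhole disc in the middle of its top; about 0.12 kg; lies flat on the bench, top up. Origin at the centre of its underside, z up, x along the 48 mm side. It fits its pocket either way round (half a turn about z).
- cover: loose cover of the lock: aluminium plate 116 x 80 x 4 mm (x, y, z) with a small hole near each corner and, centred on its upper side, a raised oblong grey housing 54 x 26 mm (x, y) and 22 mm high, so 26 mm high in all, sturdy enough for a firm grip; about 0.18 kg; lies flat on the bench, housing up. Origin at the centre of its flat underside, z towards the housing, x along the 116 mm side. It fits either way round (half a turn about z).
- lock_face (a point): centre of the open face (upper rim) of the lock case. z is the face's outward normal, x runs up the slope along the case's 116 mm side, y along its 80 mm side. The aluminium case, 116 x 80 x 34 mm, is clamped in the vise; the tops of the vise jaws, at both x ends, lie 14 mm below the face. A brass bolt, lying below the face, sticks out 13 mm at the low end. The cover has the same outline as the case and lies on this face, over the cassette.
- pocket_floor (a point): centre of the floor of the cassette's pocket, axes as lock_face: 24.5 mm up the slope (+x) from the middle of the case and 18 mm below the face. The pocket is 51 x 35 mm (x, y), 18 mm deep, with plain square edges, so the cassette (1.5 mm play each side) ends flush with the face. Between pocket and low end is a shallow cavity (41 x 64 mm, 10 mm deep) with the bolt in it: not for the cassette.
- vise_bed: tilting bed of the vise, with its jaws, screw and the clamped lock case all fixed to it. Origin on the bed's hinge axis; axes as lock_face, which lies 91 mm along its x and 66 mm along its z. It stands at 10 to 27 deg, higher at the far end, so that the face slopes down towards the robot; it is locked there and does not give under a push.
- vise: grey tilting drill vise. Origin at the centre of the underside of its 190 x 120 mm base plate, x from the low (front) end to the high end; the bed hinges on an axis along y 85 mm in front of the origin and 45 mm above the bench. A screw with a 90 mm cross bar stands out at the front end, up to about 150 mm in front of the origin. With the lock it stays below 175 mm above the bench.
- cylinder_lock: bystander: brass door cylinder, 62 mm long, 33 mm high, origin at the centre of its underside
- padlock: bystander: brass padlock lying flat, 76 x 48 x 18 mm, origin under its body
- flap_disc: bystander: flat brown abrasive disc, 114 mm across, 12 mm high, origin under its centre
- screw_tin: bystander: round tin of screws, 76 mm across, 28 mm high, origin under its centre
- screwdriver: bystander: screwdriver, 200 mm long, black handle, lying along its x
- collar: bystander: steel collar, 36 mm across, 22 mm high, origin under its centre
- file: bystander: flat file with a wooden handle, 200 mm long, lying along its x
Not all that is in view belongs to the job. What is meant by the cover is not brown, and is the smaller of those in its own colour. What is shaped like the cassette but blue is not meant.

How it is judged:
On the way:
1. the cassette sits fully home in its pocket, flush with the face (z of cassette in the frame of pocket_floor between -0.003 and 0.002 m and angle between the z axis of cassette and the z axis of pocket_floor, either way round below 0.05 rad and distance between cassette and pocket_floor below 0.006 m), for 0.2 s.
At the end, for the whole second after the job is handed in: Cassette home (within 2 mm of the pocket floor, 3 deg). Cover flush on the case: within 2 mm of the face, tilt within 2 deg, centred within 5 mm each way, turned under 4 deg; at rest, still between the fingers by its housing and pressed on with over 4 N (all of step 1 and x of cover in the frame of lock_face between -0.005 and 0.005 m and y of cover in the frame of lock_face between -0.005 and 0.005 m and z of cover in the frame of lock_face between -0.002 and 0.002 m and angle between the z axis of cover and the z axis of lock_face, either way round below 0.035 rad and angle between the x axis of cover and the x axis of lock_face, either way round below 0.07 rad and contact force between cover and vise_bed above 4 N and contact force between the fingers and cover above 3 N and z of the grasp point in the frame of cover below 0.042 m and linear speed of cover below 0.02 m/s); the arm keeps its last pose, push and grip.
It fails at once if the vise or the lock is shifted more than 6 mm (distance of lock_face from where it was at the start of the episode above 0.006 m).
It fails at once if another thing on the bench is moved more than 30 mm (distance of any of cylinder_lock, padlock, flap_disc, screw_tin, screwdriver, collar, file from where it was at the start of the episode above 0.03 m).
It also fails if it takes over 64 s, if anything falls off the work surface, if the arm or the gripper's body presses on something with over 40 N, if the wrist force passes 120 N, or if a joint passes its speed limit or range.

## Working session

There is one attempt and no reset: what is moved stays moved. The work goes in short steps, Python scripts to look and compute and a shell command to move; the robot and the scene stay as the last step left them, time stands still between calls to the robot, and variables do not carry over. Pictures are saved under pics/ and viewed, at most 10 in all, crops included, and the job is handed in when it is done.

```bash
mkdir -p pics; ls; python3 - <<'E'
from plant import manip
import cv2
for n in("top","side"):
    im=manip.capture(n); cv2.imwrite(f"pics/{n}0.png",cv2.cvtColor(im,cv2.COLOR_RGB2BGR)); print(n,manip.camera_model(n))
s=manip.observe();print(s)
E
```

```text
pics
top {'fx': 411.3115879884203, 'fy': 411.3115879884203, 'cx': 244.59434619079641, 'cy': 190.80002869341962, 'eye': array([ 0.26633968, -0.1206229 ,  1.23989922]), 'attitude': array([-2.14634525,  2.11064562, -0.1767715 ])}
side {'fx': 407.4135565619272, 'fy': 407.4135565619272, 'cx': 253.84881711181887, 'cy': 193.59732338010147, 'eye': array([ 0.0944244 , -0.8216727 ,  0.95165228]), 'attitude': array([-2.32511728,  0.53623965, -0.23346742])}
{'clock': 0.1, 'joint_positions': array([-1.2142191 ,  0.53707203, -0.00447154,  1.53876708,  0.00259886,
        1.06732607, -0.07124132]), 'qvel': array([-0.00070021, -0.00241631,  0.00058473, -0.00205094,  0.00022673,
       -0.00037421,  0.00080126]), 'effort': array([ 1.83871671e-03, -5.72071016e+01,  9.93447639e-01, -2.52230608e+01,
       -5.61674999e-02,  1.33708966e-02,  3.41127941e-05]), 'tool_pos': array([0.26645467, 0.59225975, 0.23794112]), 'orientation': array([-6.59023943e-01, -3.07145377e+00,  2.43371903e-03]), 'wrist_force': array([ 0.836957  , -0.01785411, -0.0463571 ]), 'moment': array([-0.01708077,  0.02233793,  0.01784381]), 'finger_force': 0.0, 'grip_width': 1.0012601165353994}
```

View pics/top0.png

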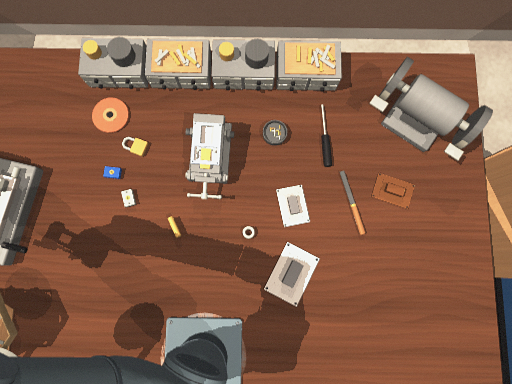

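View pics/side0.png

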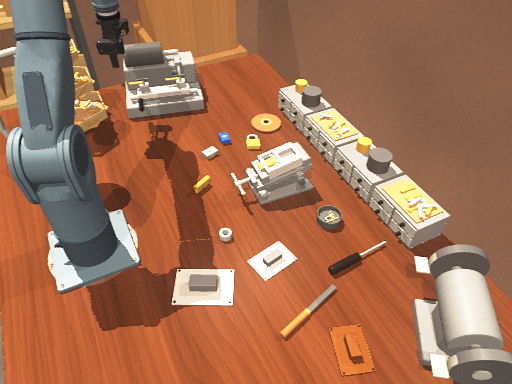

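The top picture shows the steel cassette at (128,198), with the blue decoy at (113,172). The smaller aluminium cover is at (293,206) and the larger decoy at (292,273). The vise and case are at about (208,150), low end towards the robot (down). The side view agrees: cassette (210,152), cover (272,260), case (285,165).

```bash
cat >h.py <<'E'
import numpy as np,cv2
from plant import manip
from scipy.spatial.transform import Rotation as R
def ray(n,uv):
    c=manip.camera_model(n); A=R.from_rotvec(c['attitude'])
    return c['eye'],A.apply([(uv[0]-c['cx'])/c['fx'],(uv[1]-c['cy'])/c['fy'],1])
def plane(n,uv,z):
    e,d=ray(n,uv); return e+d*(z-e[2])/d[2]
def proj(n,p):
    c=manip.camera_model(n); q=R.from_rotvec(c['attitude']).inv().apply(np.array(p)-c['eye'])
    return np.array([c['fx']*q[0]/q[2]+c['cx'],c['fy']*q[1]/q[2]+c['cy']])
def tri(a,b):
    e1,d1=ray('top',a);e2,d2=ray('side',b)
    s=np.linalg.lstsq(np.c_[d1,-d2],e2-e1,rcond=None)[0]
    p,q=e1+s[0]*d1,e2+s[1]*d2
    return (p+q)/2,np.linalg.norm(p-q)
E
python3 - <<'E'
from h import *
t=cv2.imread('pics/top0.png');s=cv2.imread('pics/side0.png')
a=cv2.resize(t[105:205,165:245],None,fx=6,fy=6,interpolation=cv2.INTER_CUBIC)
b=cv2.resize(s[130:210,225:325],None,fx=8,fy=7.5,interpolation=cv2.INTER_CUBIC)
cv2.imwrite('pics/ca.png',a);cv2.imwrite('pics/cb.png',b)
for n,im,box,zs in(('top',t,(110,180,145,215),(.018,)),('top',t,(265,175,320,235),(.004,)),('side',s,(198,142,225,164),(.018,)),('side',s,(240,235,305,282),(.004,))):
    x0,y0,x1,y1=box; h=cv2.cvtColor(im[y0:y1,x0:x1],cv2.COLOR_BGR2HSV)
    m=((h[...,1]<75)&(h[...,2]>70)).astype('uint8')*255
    cs=cv2.findContours(m,0,1)[0]; c=max(cs,key=cv2.contourArea).reshape(-1,2)+[x0,y0]
    P=np.array([plane(n,u,zs[0])[:2] for u in c],np.float32)
    r=cv2.minAreaRect(P*1000);print(n,box,c.mean(0),r)
E
```

```text
top (110, 180, 145, 215) [128.02 197.54] ((452.19525146484375, 239.7209014892578), (50.30672836303711, 35.02941131591797), 15.877025604248047)
top (265, 175, 320, 235) [292.45528455 205.3495935 ] ((439.2176513671875, -257.30657958984375), (117.65962982177734, 81.66927337646484), 12.238901138305664)
side (198, 142, 225, 164) [209.52777778 152.08333333] ((453.2296142578125, 232.7247314453125), (56.128456115722656, 46.898677825927734), 13.192400932312012)
side (240, 235, 305, 282) [271.41584158 260.15841584] ((441.6124572753906, -258.1734924316406), (117.00904083251953, 82.61862182617188), 11.969865798950195)
```

View pics/ca.png

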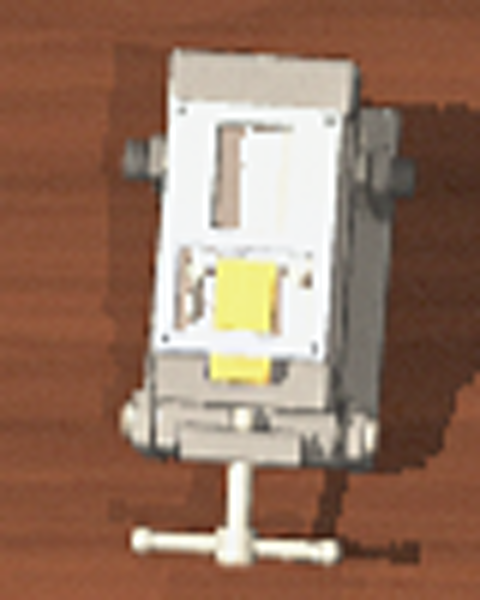

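View pics/cb.png

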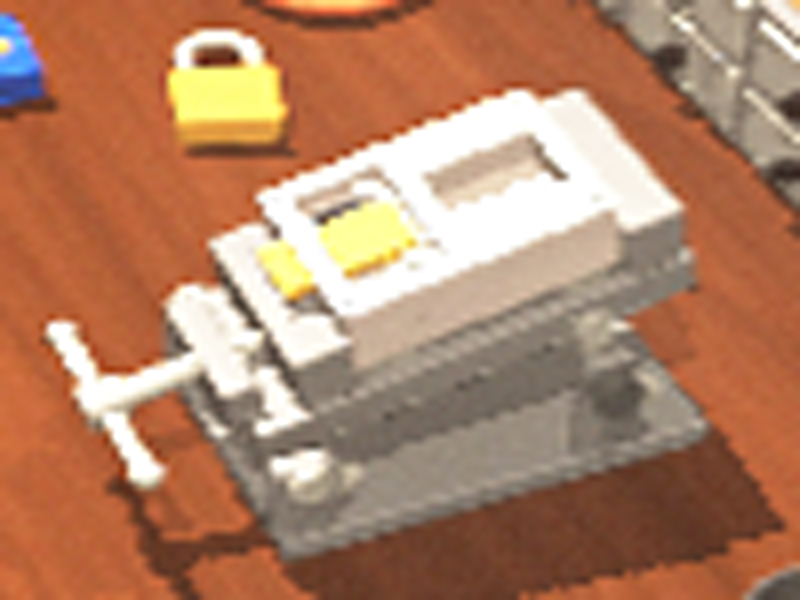

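The crops show the face corners. In the top view, at original scale, they are near (190,163), (194,122), (223,124) and (220,165). The pocket is in the upper part of the face at about (207,134). In the side view the face runs from low (257,156)/(269,172) up to high (289,142)/(302,158).

```bash
cat >>h.py <<'E'
def quad(im,box,thr):
    x0,y0,x1,y1=box; k=8
    g=cv2.resize(im[y0:y1,x0:x1].min(2),None,fx=k,fy=k,interpolation=cv2.INTER_CUBIC)
    m=cv2.morphologyEx((g>thr).astype('uint8'),cv2.MORPH_OPEN,np.ones((25,25)))
    c=cv2.convexHull(max(cv2.findContours(m,0,1)[0],key=cv2.contourArea))
    area=cv2.contourArea(c)
    for e in np.arange(4,80,2):
        q=cv2.approxPolyDP(c,e,True)
        if len(q)==4:break
    q=q.reshape(-1,2).astype(float)
    # refine: fit lines to dense mask contour near each side
    d=max(cv2.findContours(m,0,1)[0],key=cv2.contourArea).reshape(-1,2).astype(float); L=[]
    for i in range(len(q)):
        a,b=q[i],q[(i+1)%len(q)];u=(b-a)/np.linalg.norm(b-a);n=np.array([-u[1],u[0]])
        t=(d-a)@u/np.linalg.norm(b-a);w=d[(abs((d-a)@n)<8)&(t>.15)&(t<.85)]
        if len(w)<10:w=np.array([a,b])
        vx,vy,px,py=cv2.fitLine(w.astype(np.float32),cv2.DIST_HUBER,0,.01,.01).ravel();L.append((np.array([-vy,vx]),-vy*px+vx*py))
    out=[np.linalg.solve([L[i-1][0],L[i][0]],[L[i-1][1],L[i][1]]) for i in range(len(L))]
    return (np.array(out)+.5)/k-.5+[x0,y0],m,k
E
python3 - <<'E'
from h import *
t=cv2.imread('pics/top0.png');s=cv2.imread('pics/side0.png')
rows=[]
for n,im,box in(('top',t,(170,108,240,175)),('side',s,(245,135,315,185))):
    for thr in(215,235,245):
        q,m,k=quad(im,box,thr); print(n,thr,q.round(1).tolist())
    q,m,k=quad(im,box,235)
    v=cv2.resize(im[box[1]:box[3],box[0]:box[2]],None,fx=k,fy=k,interpolation=cv2.INTER_CUBIC)
    v[m==0]//=2
    cv2.polylines(v,[np.int32((q-box[:2]+.5)*k)],True,(0,0,255),1);rows.append(cv2.resize(v,(390,390)))
cv2.imwrite('pics/q.png',np.hstack(rows))
E
```

```text
top 215 [[221.7, 122.2], [219.5, 146.8], [200.5, 145.7], [205.9, 127.6]]
top 235 [[220.3, 127.2], [219.7, 146.2], [211.6, 146.2], [213.3, 120.7]]Traceback (most recent call last):
  File "<stdin>", line 6, in <module>
  File "h.py", line 21, in quad
    c=cv2.convexHull(max(cv2.findContours(m,0,1)[0],key=cv2.contourArea))
                     ~~~^^^^^^^^^^^^^^^^^^^^^^^^^^^^^^^^^^^^^^^^^^^^^^^^
ValueError: max() iterable argument is empty
```

```bash
sed -i "s/    m=cv2.morphologyEx((g>thr).*/    m=cv2.morphologyEx((g>thr).astype('uint8'),cv2.MORPH_OPEN,np.ones((7,7)));m=cv2.morphologyEx(cv2.copyMakeBorder(m,150,150,150,150,0),cv2.MORPH_CLOSE,np.ones((121,121)))[150:-150,150:-150]/" h.py
python3 - <<'E'
from h import *
t=cv2.imread('pics/top0.png');s=cv2.imread('pics/side0.png')
rows=[]
for n,im,box in(('top',t,(170,108,240,175)),('side',s,(245,135,315,185))):
    for thr in(215,225,235):
        q,m,k=quad(im,box,thr); print(n,thr,q.round(1).tolist())
    q,m,k=quad(im,box,225)
    v=cv2.resize(im[box[1]:box[3],box[0]:box[2]],None,fx=k,fy=k,interpolation=cv2.INTER_CUBIC)
    v[m==0]//=2
    cv2.polylines(v,[np.int32((q-box[:2]+.5)*k)],True,(0,0,255),1);rows.append(cv2.resize(v,(390,390)))
cv2.imwrite('pics/q.png',np.hstack(rows))
E
```

```text
top 215 [[193.3, 121.0], [682.2, 164.3], [191.7, 164.3], [190.2, 163.2]]
top 225 [[193.4, 121.3], [779.2, 163.8], [192.6, 163.8], [190.3, 161.9]]
top 235 [[193.6, 121.4], [623.7, 163.6], [192.5, 163.6], [190.4, 161.7]]
side 215 [[307.3, 155.1], [241.7, 182.8], [260.4, 153.8], [294.9, 139.4]]
side 225 [[308.3, 156.6], [261.3, 184.5], [244.1, 178.9], [261.0, 153.7], [294.8, 139.5]]
side 235 [[308.1, 156.6], [261.4, 184.3], [244.3, 179.0], [261.2, 153.7], [293.8, 140.1]]
```

View pics/q.png

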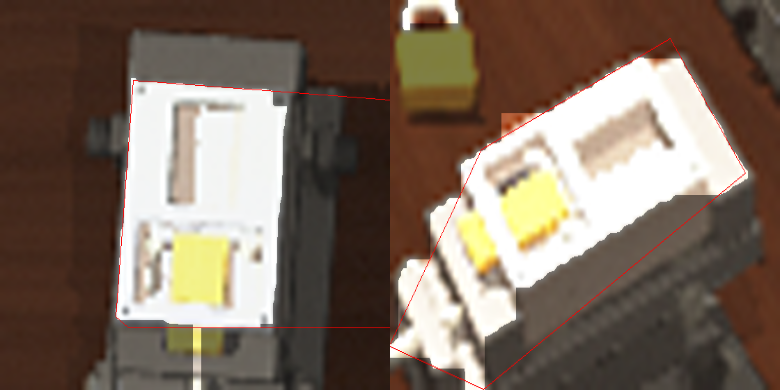

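The mask picture shows the face outline clearly. Top-view corners are near (193.4,121.2), (221.0,123.5), (218.5,163.3) and (190.5,162.3); side-view corners near (290.3,141.6), (301.6,158.9), (267.8,171.7) and (257.6,155.0). Next I refine the edges from these seeds and fit the 116x80 face to the corners.

```bash
cat >>h.py <<'E'
from scipy.ndimage import map_coordinates,gaussian_filter1d
def refine(im,q,r=2.5):
    g=im.min(2).astype(float); q=np.array(q,float); L=[]; off=np.arange(-r,r+.01,.1)
    for i in range(4):
        a,b=q[i],q[(i+1)%4];u=(b-a)/np.linalg.norm(b-a);n=np.array([-u[1],u[0]]);P=[]
        for t in np.linspace(.12,.88,40):
            p=a+t*(b-a); s=p+off[:,None]*n
            v=gaussian_filter1d(map_coordinates(g,[s[:,1],s[:,0]],order=1),3); d=abs(np.gradient(v)); j=d.argmax()
            if d[j]>.5: 
                w=d*(abs(off-off[j])<1); P.append(p+n*(w@off/w.sum()))
        vx,vy,px,py=cv2.fitLine(np.float32(P),cv2.DIST_HUBER,0,.01,.01).ravel();L.append(([-vy,vx],-vy*px+vx*py))
    return np.array([np.linalg.solve([L[i-1][0],L[i][0]],[L[i-1][1],L[i][1]]) for i in range(4)])
E
python3 - <<'E'
from h import *
from scipy.optimize import least_squares
t=cv2.imread('pics/top0.png');s=cv2.imread('pics/side0.png')
# order: high+y, high-y, low-y, low+y
qt=refine(t,[(193.4,121.2),(221,123.5),(218.5,163.3),(190.5,162.3)])
qs=refine(s,[(290.3,141.6),(301.6,158.9),(267.8,171.7),(257.6,155)])
print(qt.round(1).tolist(),qs.round(1).tolist())
K=np.array([[58,40,0],[58,-40,0],[-58,-40,0],[-58,40,0]])/1000
def F(p):return R.from_euler('ZY',[p[3],-p[4]]),p[:3]
def res(p,d=0,use='ts'):
    A,o=F(p);W=A.apply(K)+o
    return np.r_[tuple((np.array([proj(n,w) for w in W])-Q).ravel() for n,Q,c in(('top',qt,'t'),('side',qs,'s')) if c in use)]
for use in('ts','t','s'):
    f=least_squares(res,[.55,.05,.14,0,.3],kwargs=dict(use=use),loss='soft_l1')
    print(use,f.x.round(4),np.degrees(f.x[3:]),'res',res(f.x,use=use).round(1))
for a,b in zip(qt,qs):print(*tri(a,b))
x=least_squares(res,[.55,.05,.14,0,.3],loss='soft_l1').x;A,o=F(x)
# check vs vise geometry: hinge height should be .045
h=o-A.apply([.091,0,.066]);print('hinge',h,'pocket',o+A.apply([.0245,0,-.018]))
# gripper tcp projection check
print(proj('side',manip.observe()['tool_pos']))
E
```

```text
[[193.10000610351562, 121.0999984741211], [221.1999969482422, 123.0999984741211], [218.8000030517578, 165.0], [189.60000610351562, 162.1999969482422]] [[287.1000061035156, 142.10000610351562], [301.20001220703125, 157.39999389648438], [267.20001220703125, 172.39999389648438], [256.3999938964844, 155.39999389648438]]
ts [ 5.951e-01 -2.000e-04  1.252e-01 -5.080e-02  1.747e-01] [-2.91170822 10.0067629 ] res [-0.2  0.2  0.  -0.  -0.3 -0.7  0.6  0.2  1.9 -0.1 -0.3 -0.  -0.5 -0.4
 -0.4  0.5]
t [ 0.5916 -0.0013  0.1362 -0.0604  0.1663] [-3.46230353  9.53088127] res [-0.1 -0.   0.4  0.  -0.4 -0.3  0.2  0.3]
s [ 5.950e-01  4.000e-04  1.248e-01 -1.000e-03  1.317e-01] [-0.05593703  7.54422392] res [ 0.9  0.2 -0.3 -0.2  0.3 -0.6 -0.8  0.6]
[0.65071411 0.03690924 0.13734469] 0.006665276198699381
[ 0.65065743 -0.04312548  0.13481841] 0.0010231794470264418
[ 0.53560277 -0.03845886  0.11430014] 0.0028446617615181763
[0.54135965 0.04403048 0.11540472] 0.001446903145862396
hinge [0.5170611  0.00372024 0.04438848] pocket [ 0.62232726 -0.00163388  0.11172806]
[118.25699929  59.42268246]
```

```bash
python3 - <<'E'
from h import *
out=[]
for n,b in(('top',(183,115,228,170)),('side',(250,135,310,180))):
    im=np.mean([manip.capture(n) for _ in range(3)],0)[...,::-1]
    np.save(f'{n}m.npy',im)
    c=im[b[1]:b[3],b[0]:b[2]]; v=np.clip((c-150)/105,0,1)**3*255
    k=8 if n=='top' else 7
    v=cv2.resize(v.astype('uint8'),None,fx=k,fy=k,interpolation=cv2.INTER_NEAREST)
    out.append(cv2.copyMakeBorder(v,0,440-v.shape[0],0,0,0))
cv2.imwrite('pics/st.png',np.hstack(out));print(np.hstack(out).shape)
E
```

```text
(440, 780, 3)
```

View pics/st.png

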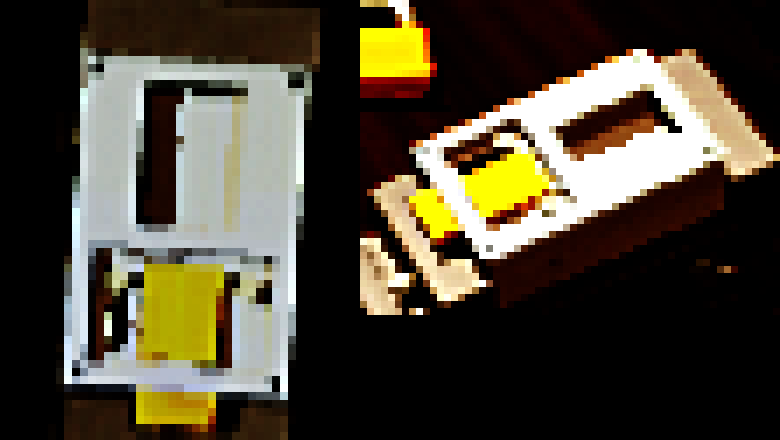

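The stretched picture shows the face cleanly. Top corners are near (192.8,121.5), (221,123), (218.4,164.2) and (190.6,162.6); side corners near (289.8,141.6), (301.5,155.9), (268.1,171.4) and (256.9,154.9). In the top view the pocket spans x 200–214 and y 125–144.

```bash
cat >fit.py <<'E'
from h import *
from scipy.optimize import least_squares
st=lambda n:np.clip((np.load(f'{n}m.npy')-150)/105,0,1)**2*255
seed={'top':[(192.8,121.5),(221,123),(218.4,164.2),(190.6,162.6)],'side':[(289.8,141.6),(301.5,155.9),(268.1,171.4),(256.9,154.9)]}
Q={n:refine(st(n),seed[n],1.6) for n in seed}
K=np.array([[58,40,0],[58,-40,0],[-58,-40,0],[-58,40,0]])/1000
def F(p):
    A=R.from_euler('ZY',[p[2],-p[3]])
    return A,np.array([p[0],p[1],.045+.091*np.sin(p[3])+.066*np.cos(p[3])])
def res(p,use):
    A,o=F(p);W=A.apply(K)+o
    return np.concatenate([(np.array([proj(n,w) for w in W])-Q[n]-(p[4+2*i:6+2*i] if len(p)>4 else 0)).ravel() for i,n in enumerate(use)])
if __name__=='__main__':
    for n in Q:print(n,Q[n].round(1).tolist())
    for use in(['top','side'],['top'],['side']):
        x=least_squares(res,[.6,0,-.05,.25],args=(use,),loss='soft_l1').x
        A,o=F(x);print(use,x[:2].round(4),np.degrees(x[2:]).round(2),'face',o.round(4),'pocket',(o+A.apply([.0245,0,-.018])).round(4),'\n',res(x,use).round(1))
    for a,b in zip(Q['top'],Q['side']):print(*tri(a,b))
E
python3 fit.py
```

```text
top [[193.10000610351562, 121.19999694824219], [221.0, 123.0], [218.8000030517578, 164.1999969482422], [190.0, 162.3000030517578]]
side [[290.29998779296875, 141.1999969482422], [302.29998779296875, 156.60000610351562], [267.5, 172.10000610351562], [256.5, 155.60000610351562]]
['top', 'side'] [ 0.596 -0.001] [-2.92 10.96] face [ 0.596  -0.001   0.1271] pocket [ 0.6234 -0.0024  0.1141] 
 [-0.1 -0.5  0.5 -0.5 -0.  -0.3  0.4 -0.3 -0.9  0.2 -1.   0.1 -0.4 -0.3
 -0.   0.1]
['top'] [ 5.956e-01 -2.000e-04] [-2.82  9.32] face [ 5.956e-01 -2.000e-04  1.249e-01] pocket [ 0.6226 -0.0016  0.1111] 
 [-0.2  0.   0.3  0.  -0.2 -0.1  0.2  0. ]
['side'] [ 0.5968 -0.003 ] [-3.45 11.94] face [ 0.5968 -0.003   0.1284] pocket [ 0.6245 -0.0046  0.1159] 
 [-0.1  0.  -0.4  0.   0.  -0.2  0.6  0.2]
[0.6551616  0.03504641 0.13898765] 0.0039221395201048045
[ 0.65217154 -0.04319279  0.13686375] 0.004551051131406878
[ 0.53739124 -0.03825317  0.11458756] 0.0019013087525889798
[0.54105394 0.04289456 0.11554535] 0.0013076914953051525
```

```bash
python3 -m jog '[[[0,0,40],[0,0,0]],[[30,-50,40],[0,0,-0.1]],[[50,-95,40],[0,0,-0.24]],[[70,-140,20],[0,0,-0.38]],[[95,-180,0],[0,0,-0.5]],[[115,-220,-20],[0,0,-0.62]],[[140,-260,-50],[0,0,-0.75]],[[165,-310,-80],[0,0,-0.87]],[[185,-352,-118],[0,0,-0.871]],[[185,-352,-118],[0,0,-0.871]]]' 0 20; python3 -m jog '[[[0,0,0],[0,0,0]],[[0,0,0],[0,0,0]],[[0,0,0],[0,0,0]]]'
```

```text
clock: 1.4
tool_pos: [0.4524, 0.2382, 0.1197]
orientation: [1.895, 2.505, -0.001]
wrist_force: [0.5, -0.2, -0.6]
grip_width: 1.0
finger_force: 0.0
clock: 1.7
tool_pos: [0.4517, 0.2424, 0.1214]
orientation: [-1.891, -2.508, -0.003]
wrist_force: [-0.3, -0.1, -0.4]
grip_width: 1.003
finger_force: 0.0
```

```bash
python3 -m jog '[[[0,0,-45],[0,0,0]],[[0,0,-80],[0,0,0]],[[0,0,-80],[0,0,0]],[[0,0,-80],[0,0,0]]]'; python3 - <<'E'
from h import *
for n,b in(('top',(98,165,158,230)),('side',(180,115,240,180))):
    im=manip.capture(n)[...,::-1]; cv2.imwrite(f'pics/g_{n}.png',cv2.resize(im[b[1]:b[3],b[0]:b[2]],None,fx=6,fy=6,interpolation=cv2.INTER_CUBIC))
a=[cv2.resize(cv2.imread(f'pics/g_{n}.png'),(390,420)) for n in('top','side')];cv2.imwrite('pics/g.png',np.hstack(a))
s=manip.observe();print(s['tool_pos'],s['clock'])
E
```

```text
clock: 2.1
tool_pos: [0.4516, 0.2419, 0.0415]
orientation: [-1.891, -2.508, -0.001]
wrist_force: [0.5, 0.6, 0.1]
grip_width: 1.003
finger_force: 0.0
[0.45289192 0.24208266 0.04267921] 2.2
```

View pics/g.png

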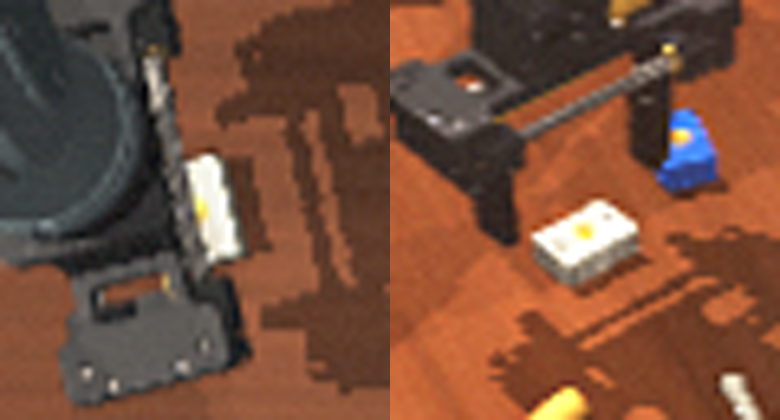

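The picture shows the fingers straddling the cassette along its long side and clear of the blue decoy. I squeeze once lengthwise to centre the cassette in x, then regrip across it.

```bash
python3 -m jog '[[[0,-2,-20],[0,0,0]],[[0,-2,-34],[0,0,0]],[[0,-2,-34],[0,0,0]]]'; python3 -m jog '[[[0,0,0],[0,0,0]],[[0,0,0],[0,0,0]],[[0,0,0],[0,0,0]],[[0,0,0],[0,0,0]],[[0,0,0],[0,0,0]],[[0,0,0],[0,0,0]],[[0,0,0],[0,0,0]],[[0,0,0],[0,0,0]]]' 255 10
```

```text
clock: 2.5
tool_pos: [0.4512, 0.2387, 0.0064]
orientation: [-1.893, -2.507, 0.001]
wrist_force: [0.0, 0.6, -0.2]
grip_width: 1.002
finger_force: 0.0
clock: 3.3
tool_pos: [0.4523, 0.239, 0.007]
orientation: [1.893, 2.506, 0.002]
wrist_force: [0.7, 0.5, 4.8]
grip_width: 0.544
finger_force: 10.0
```

```bash
python3 -m jog '[[[0,0,0],[0,0,0]],[[0,0,0],[0,0,0]],[[0,0,0],[0,0,0]],[[0,0,0],[0,0,0]],[[0,0,30],[0,0,0]],[[0,0,40],[0,0,0]]]' 0; python3 -m jog '[[[0,0,0],[0,0,0.15]],[[0,0,0],[0,0,0.3]],[[0,0,0],[0,0,0.45]],[[0,0,0],[0,0,0.6]],[[0,0,0],[0,0,0.75]],[[0,0,0],[0,0,0.9]],[[0,0,0],[0,0,1.05]],[[0,0,0],[0,0,1.2]],[[0,0,0],[0,0,1.35]],[[0,0,0],[0,0,1.5]]]'; python3 -m jog '[[[0,0,0],[0,0,0.071]],[[0,0,-20],[0,0,0.071]],[[0,0,-36],[0,0,0.071]],[[0,0,-36],[0,0,0.071]]]'; python3 -m jog '[[[0,0,0],[0,0,0]],[[0,0,0],[0,0,0]],[[0,0,0],[0,0,0]],[[0,0,0],[0,0,0]],[[0,0,0],[0,0,0]],[[0,0,0],[0,0,0]],[[0,0,0],[0,0,0]],[[0,0,0],[0,0,0]],[[0,0,0],[0,0,0]],[[0,0,0],[0,0,0]]]' 255 25
```

```text
clock: 3.9
tool_pos: [0.4525, 0.2391, 0.0482]
orientation: [1.893, 2.506, 0.003]
wrist_force: [-0.2, 0.0, 0.6]
grip_width: 1.003
finger_force: 0.0
clock: 4.9
tool_pos: [0.4517, 0.2387, 0.0466]
orientation: [-0.333, 3.124, 0.0]
wrist_force: [-1.1, -1.2, -0.2]
grip_width: 0.999
finger_force: 0.0
clock: 5.3
tool_pos: [0.4504, 0.238, 0.0091]
orientation: [0.434, -3.108, 0.002]
wrist_force: [-0.1, 0.0, 0.4]
grip_width: 1.0
finger_force: 0.0
clock: 6.3
tool_pos: [0.4517, 0.2389, 0.0108]
orientation: [-0.434, 3.111, 0.0]
wrist_force: [-1.3, 0.8, 1.5]
grip_width: 0.357
finger_force: 25.0
```

```bash
cat >goal.py <<'E'
# usage: goal.py fx fy fz(mm in lock_face, TCP target) -> shift & turn from averaged measured pose
from h import *
import sys,json
o,yaw,tilt=json.load(open('face.json'))
A=R.from_euler('ZY',[yaw,-tilt],degrees=True)
def state(k=5):
    P=[];Q=[]
    for _ in range(k):
        manip.capture('side');s=manip.observe();P.append(s['tool_pos']);Q.append(R.from_rotvec(s['orientation']))
    return np.mean(P,0),R.concatenate(Q).mean(),np.std(P,0),s
if __name__=='__main__':
    f=np.array(list(map(float,sys.argv[1:4])))
    p,q,sd,s=state()
    T=A*R.from_euler('X',180,degrees=True)
    alt=T*R.from_euler('Z',180,degrees=True)
    best=min((T*q.inv(),alt*q.inv()),key=lambda r:r.magnitude())
    print('pos',p.round(4),'sd',sd.round(4),'in face mm',(A.inv().apply(p-o)*1000).round(1),'t',s['clock'])
    print('shift',((o+A.apply(f/1000)-p)*1000).round(1),'turn',best.as_rotvec().round(3),'grip',s['grip_width'].round(3),'F face',A.inv().apply(s['wrist_force']).round(1))
E
echo '[[0.5962,-0.0012,0.1275],-2.95,11.2]' >face.json; python3 goal.py 24.5 0 30
```

```text
pos [0.4517 0.2389 0.0108] sd [0. 0. 0.] in face mm [-176.3  232.3  -84.1] t 6.55Traceback (most recent call last):
  File "goal.py", line 18, in <module>
    print('shift',((o+A.apply(f/1000)-p)*1000).round(1),'turn',best.as_rotvec().round(3),'grip',s['grip_width'].round(3),'F face',A.inv().apply(s['wrist_force']).round(1))
                                                                                                ^^^^^^^^^^^^^^^^^^^^^
AttributeError: 'float' object has no attribute 'round'
```

```bash
sed -i "s/s\['grip_width'\].round(3)/round(s['grip_width'],3)/;s/k=5/k=1/" goal.py; python3 goal.py 24.5 0 30
for i in 1 2 3; do python3 -m jog '[[[0,0,0],[0,0,0]]]'|sed -n 2p; done
```

```text
pos [0.4517 0.2389 0.0108] sd [0. 0. 0.] in face mm [-176.3  232.3  -84.1] t 6.6
shift [ 162.7 -241.   150.9] turn [ 0.022 -0.195 -0.328] grip 0.36 F face [-0.2  1.4  1.9]
tool_pos: [0.4517, 0.2389, 0.0108]
tool_pos: [0.4517, 0.2389, 0.0108]
tool_pos: [0.4517, 0.2389, 0.0108]
```

```bash
python3 -m jog '[[[0,0,50],[0,0,0]],[[0,0,100],[0,0,0]],[[0,0,150],[0,0,0]],[[10,-20,190],[0,-0.02,-0.05]],[[40,-60,190],[0.005,-0.05,-0.11]],[[70,-105,190],[0.01,-0.1,-0.17]],[[95,-145,190],[0.015,-0.13,-0.24]],[[120,-185,190],[0.02,-0.17,-0.3]],[[145,-220,190],[0.022,-0.195,-0.328]],[[163,-241,190],[0.022,-0.195,-0.328]]]';python3 -m jog '[[[0,0,0],[0,0,0]],[[0,0,0],[0,0,0]],[[0,0,-30],[0,0,0]],[[0,0,-30],[0,0,0]],[[0,0,-30],[0,0,0]]]';python3 goal.py 24.5 0 25
python3 - <<'E'
from h import *
out=[]
for n,b in(('top',(173,105,248,185)),('side',(240,115,320,195))):
    im=manip.capture(n)[...,::-1].astype(float)
    np.save(f'{n}h.npy',im); c=im[b[1]:b[3],b[0]:b[2]]
    out.append(cv2.resize(c.astype('uint8'),(395,420),interpolation=cv2.INTER_CUBIC))
cv2.imwrite('pics/hold.png',np.hstack(out))
E
```

```text
clock: 7.9
tool_pos: [0.6145, -0.0067, 0.2]
orientation: [0.083, 2.946, -0.011]
wrist_force: [0.3, 0.9, -1.8]
grip_width: 0.36
finger_force: 25.0
clock: 8.4
tool_pos: [0.6136, -0.0011, 0.1704]
orientation: [0.074, 2.948, -0.007]
wrist_force: [0.7, 0.1, -1.2]
grip_width: 0.356
finger_force: 25.0
pos [ 0.6145 -0.0012  0.1713] sd [0. 0. 0.] in face mm [26.4  0.9 39.4] t 8.45
shift [  0.8  -1.  -14.5] turn [-0.    -0.    -0.001] grip 0.361 F face [ 0.7 -0.1 -0.6]
```

View pics/hold.png

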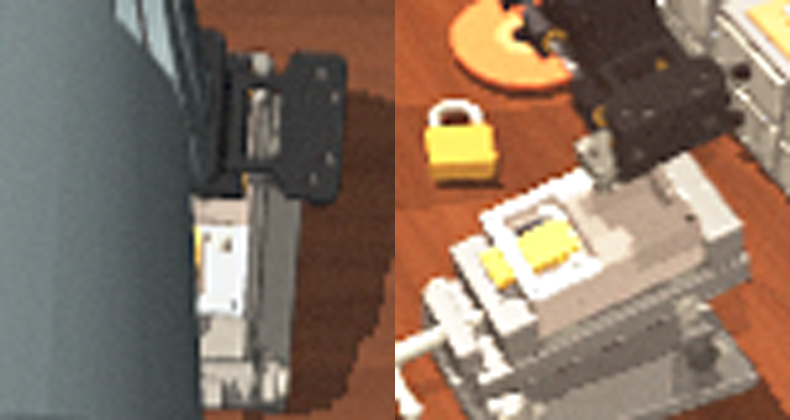

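The cassette is held squarely above the pocket, but the arm hides the pocket mouth, so I go on by touch.

```bash
python3 -m jog '[[[1,-1,-14],[0,0,0]],[[1,-1,-14],[0,0,0]],[[1,-1,-14],[0,0,0]]]' >/dev/null; python3 goal.py 24.5 0 12;
```

```text
pos [ 0.6156 -0.0033  0.1565] sd [0. 0. 0.] in face mm [24.7 -1.1 24.7] t 8.9
shift [  2.3   1.  -12.5] turn [ 0.    -0.001  0.   ] grip 0.357 F face [-0.6  0.2 -0.7]
```

```bash
python3 -m jog '[[[1,0,-6],[0,0,0]],[[2,0,-10],[0,0,0]],[[2,0,-12],[0,0,0]],[[2,0,-12],[0,0,0]]]' >/dev/null; python3 goal.py 24.5 0 10;for i in 1 2 3; do python3 -m jog '[[[0,0,-1],[0,0,0]],[[0,0,-1],[0,0,0]]]' >/dev/null; python3 goal.py 24.5 0 10; done
```

```text
pos [ 0.6176 -0.0033  0.1445] sd [0. 0. 0.] in face mm [24.3 -1.  12.5] t 9.35
shift [ 0.7  0.9 -2.4] turn [ 0.    -0.001  0.   ] grip 0.363 F face [-0.2 -0.  -0.5]
pos [ 0.6177 -0.0032  0.1438] sd [0. 0. 0.] in face mm [24.3 -0.9 11.8] t 9.6
shift [ 0.6  0.9 -1.7] turn [ 0. -0.  0.] grip 0.362 F face [-0.  -0.3 -0.8]
pos [ 0.6177 -0.0032  0.1427] sd [0. 0. 0.] in face mm [24.1 -0.9 10.7] t 9.85
shift [ 0.6  0.9 -0.6] turn [ 0. -0.  0.] grip 0.359 F face [-0.4 -0.5 -0.8]
pos [ 0.6177 -0.0032  0.1417] sd [0. 0. 0.] in face mm [23.9 -0.9  9.7] t 10.1
shift [0.6 0.9 0.4] turn [ 0. -0.  0.] grip 0.355 F face [ 0.1 -0.2 -1.7]
```

```bash
for i in 1 2 3 4; do python3 -m jog '[[[0,0,-1],[0,0,0]],[[0,0,-1],[0,0,0]]]' >/dev/null; python3 goal.py 24.5 0 10; done
```

```text
pos [ 0.6176 -0.0032  0.1406] sd [0. 0. 0.] in face mm [23.7 -0.9  8.7] t 10.35
shift [0.6 0.9 1.4] turn [ 0. -0.  0.] grip 0.357 F face [-0.4 -0.4 -1.6]
pos [ 0.6177 -0.0033  0.1396] sd [0. 0. 0.] in face mm [23.5 -1.   7.7] t 10.6
shift [0.6 0.9 2.4] turn [ 0. -0.  0.] grip 0.36 F face [-1.   0.2 -1.9]
pos [ 0.6176 -0.0032  0.1386] sd [0. 0. 0.] in face mm [23.3 -0.9  6.7] t 10.85
shift [0.6 0.9 3.4] turn [ 0. -0.  0.] grip 0.354 F face [-0.   0.2 -0.8]
pos [ 0.6177 -0.0032  0.1376] sd [0. 0. 0.] in face mm [23.1 -0.9  5.8] t 11.1
shift [0.6 0.9 4.4] turn [ 0. -0.  0.] grip 0.357 F face [-0.7 -0.6 -1.1]
```

```bash
for i in 1 2 3 4 5; do python3 -m jog '[[[0.2,0,-1],[0,0,0]],[[0.2,0,-1],[0,0,0]]]' >/dev/null; python3 goal.py 24.5 0 10|sed 's/sd.*0.\]//'; done
```

```text
pos [ 0.6178 -0.0032  0.1366]  in face mm [23.1 -0.9  4.7] t 11.35
shift [0.4 0.9 5.4] turn [ 0. -0.  0.] grip 0.362 F face [-0.1  0.1 -1. ]
pos [ 0.618  -0.0032  0.1356]  in face mm [23.1 -0.9  3.7] t 11.6
shift [0.2 0.9 6.4] turn [ 0. -0.  0.] grip 0.356 F face [ 0.4 -0.6 -1.1]
pos [ 0.6182 -0.0033  0.1346]  in face mm [23.1 -0.9  2.7] t 11.85
shift [0.  0.9 7.5] turn [ 0. -0.  0.] grip 0.36 F face [-0.2 -0.  -1.8]
pos [ 0.6184 -0.0033  0.1336]  in face mm [23.1 -0.9  1.7] t 12.1
shift [-0.2  0.9  8.4] turn [ 0. -0.  0.] grip 0.358 F face [-0.2 -0.1 -1.9]
pos [ 0.6187 -0.0032  0.1327]  in face mm [23.1 -0.9  0.7] t 12.35
shift [-0.4  0.9  9.4] turn [ 0. -0.  0.] grip 0.356 F face [ 0.3 -0.8 -1.4]
```

```bash
for i in 1 2 3; do python3 -m jog '[[[0.2,0,-1],[0,0,0]],[[0.2,0,-1],[0,0,0]]]' >/dev/null; python3 goal.py 24.5 0 10|sed 's/sd.*0.\]//'; done;python3 - <<'E'
from h import *
im=manip.capture('side')[...,::-1]; cv2.imwrite('pics/ins.png',cv2.resize(im[125:195,250:315],None,fx=8,fy=8,interpolation=cv2.INTER_CUBIC))
E
```

```text
pos [ 0.6189 -0.0032  0.1321]  in face mm [23.3 -0.9  0.1] t 12.6
shift [-0.7  0.9  9.9] turn [0. 0. 0.] grip 0.358 F face [-0.6 -0.3  4. ]
pos [ 0.619  -0.0032  0.1321]  in face mm [23.3 -0.8  0.1] t 12.85
shift [-0.7  0.9 10. ] turn [0. 0. 0.] grip 0.361 F face [-5.1  0.  16.6]
pos [ 0.619  -0.0033  0.132 ]  in face mm [23.3 -0.9 -0. ] t 13.1
shift [-0.7  0.9 10.1] turn [ 0.    -0.     0.001] grip 0.359 F face [-10.   -1.4  28.2]
```

View pics/ins.png

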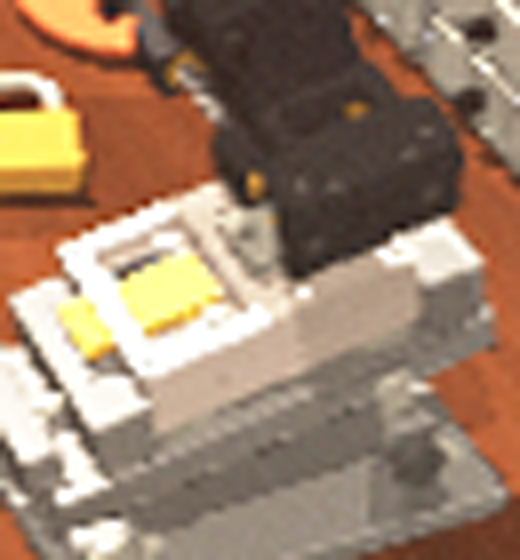

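The fingertips touched the face at almost exactly the predicted height, with no force before that, so the cassette is 10 mm into the pocket. Next I ease off, release it, and push it home with shut fingers.

```bash
python3 -m jog '[[[-0.6,0,3],[0,0,0]],[[-0.6,0,3],[0,0,0]]]' >/dev/null; python3 goal.py 24.5 0 10
python3 -m jog '[[[0,0,0],[0,0,0]],[[0,0,0],[0,0,0]],[[0,0,0],[0,0,0]],[[0,0,0],[0,0,0]],[[-2,0,10],[0,0,0]],[[-7,0,35],[0,0,0]]]' 0 >/dev/null
python3 -m jog '[[[0,0,0],[0,0,0]],[[0,0,0],[0,0,0]],[[0,0,0],[0,0,0]],[[0,0,0],[0,0,0]],[[0,0,0],[0,0,0]],[[0,0,0],[0,0,0]],[[0,0,0],[0,0,0]],[[0,0,0],[0,0,0]],[[0,0,0],[0,0,0]],[[0,0,0],[0,0,0]]]' 255 ; python3 goal.py 23.5 -0.8 12
```

```text
pos [ 0.6188 -0.0032  0.1327] sd [0. 0. 0.] in face mm [23.3 -0.9  0.6] t 13.4
shift [-0.6  0.9  9.4] turn [0. 0. 0.] grip 0.358 F face [-0.3  0.8 -1.4]
clock: 15.0
tool_pos: [0.6117, -0.0032, 0.1677]
orientation: [0.076, 2.945, -0.008]
wrist_force: [0.8, 0.2, -0.3]
grip_width: 0.023
finger_force: 0.0
pos [ 0.6117 -0.0032  0.1677] sd [0. 0. 0.] in face mm [23.1 -1.2 36.4] t 15.05
shift [  5.1   0.2 -23.9] turn [ 0. -0.  0.] grip 0.003 F face [-0.4  0.3 -0.1]
```

```bash
python3 -m jog '[[[3,0,-12],[0,0,0]],[[5,0,-24],[0,0,0]],[[5,0,-24],[0,0,0]]]' >/dev/null;  python3 goal.py 24.5 -0.8 1|tail -1; for i in 1 2 3 4 5 6; do python3 -m jog '[[[0.4,0,-2],[0,0,0]],[[0.4,0,-2],[0,0,0]]]' >/dev/null; python3 goal.py 24.5 0 10|sed 's/sd.*0.\]//;s/.*F face//'; done
```

```text
shift [ 4.2  0.  -8.7] turn [ 0.    -0.003  0.   ] grip 0.003 F face [-0.6  0.2 -0.2]
pos [ 0.6172 -0.0033  0.1418]  in face mm [23.5 -1.  10. ] t 15.65
 [ 0.4 -0.4  0.6]
pos [ 0.6175 -0.0033  0.1397]  in face mm [23.3 -1.   7.9] t 15.9
 [ 0.2  1.  -0.6]
pos [ 0.6178 -0.0033  0.1376]  in face mm [23.2 -0.9  5.7] t 16.15
 [ 0.2  0.1 -0.1]
pos [ 0.6182 -0.0032  0.1355]  in face mm [23.2 -0.9  3.6] t 16.4
 [-0.4  0.1 -0.7]
pos [ 0.6186 -0.0032  0.1335]  in face mm [23.2 -0.9  1.6] t 16.65
 [ 0.1  0.3 -0.4]
pos [ 0.6192 -0.0032  0.1322]  in face mm [23.6 -0.8  0.1] t 16.9
 [-1.1  0.2  5.3]
```

Contact came at flush height, so the cassette is home. One firmer push, then lift and go to the cover.

```bash
python3 -m jog '[[[0.4,0,-2],[0,0,0]],[[0.4,0,-2],[0,0,0]],[[0.4,0,-2],[0,0,0]]]' >/dev/null; python3 goal.py 24.5 0 10|sed 's/sd.*0.\]//;s/.*F face//'
python3 -m jog '[[[-2,0,10],[0,0,0]],[[-8,0,50],[0,0,0]],[[-15,0,80],[0,0,0]],[[-15,0,80],[0,0,0]]]' 0
python3 - <<'E'
from h import *
s=manip.observe();p=s['tool_pos'];q=R.from_rotvec(s['orientation'])
# cover: refine both views at z=.004 already: (.4404,-.2577), yaw 12.1 ; tool y across housing
y=np.radians(12.1)
for k in(0,180):
    T=R.from_euler('Z',12.1+k,degrees=True)*R.from_euler('X',180,degrees=True);r=T*q.inv()
    print(np.degrees(r.magnitude()).round(1),r.as_rotvec().round(3))
print((np.array([.4404,-.2577,.12])-p)*1000)
im={n:cv2.imread(f'pics/{n}0.png') for n in('top','side')}
for n,b in(('top',(275,188,312,222)),('side',(255,243,290,272))):
    h=im[n][b[1]:b[3],b[0]:b[2]];g=h.min(2); m=((g<215)&(g>60)).astype('uint8'); m=cv2.morphologyEx(m,cv2.MORPH_OPEN,np.ones((3,3)))
    c=max(cv2.findContours(m,0,1)[0],key=cv2.contourArea).reshape(-1,2)+b[:2]
    print(n,cv2.minAreaRect(np.float32([plane(n,u,.020)[:2]*1000 for u in c])))
E
```

```text
pos [ 0.6193 -0.0032  0.1321]  in face mm [23.6 -0.8  0. ] t 17.25
 [-7.8 -1.1 27.4]
clock: 17.65
tool_pos: [0.6067, -0.0032, 0.2143]
orientation: [0.076, 2.938, -0.007]
wrist_force: [0.1, 0.7, 0.3]
grip_width: 0.343
finger_force: 0.0
165.0 [ 0.293  0.024 -2.865]
19.0 [-0.017  0.203  0.262]
[-166.2887821  -254.54182362  -94.25903515]
top ((440.620361328125, -259.7094421386719), (57.85797882080078, 38.33601379394531), 10.893915176391602)
side ((439.5692443847656, -277.6427307128906), (36.02985763549805, 59.6983528137207), 86.986083984375)
```

```bash
python3 -m jog '[[[-25,-38,20],[0,0.03,0.04]],[[-50,-76,20],[-0.005,0.06,0.08]],[[-75,-114,20],[-0.01,0.1,0.13]],[[-100,-152,10],[-0.01,0.15,0.2]],[[-125,-190,-10],[-0.015,0.203,0.262]],[[-150,-228,-40],[-0.017,0.203,0.262]],[[-166,-255,-80],[-0.017,0.203,0.262]],[[-166,-255,-114],[-0.017,0.203,0.262]],[[-166,-255,-114],[-0.017,0.203,0.262]]]' 0; python3 -m jog '[[[0,0,0],[0,0,0]],[[0,0,-45],[0,0,0]],[[0,0,-45],[0,0,0]],[[0,0,-45],[0,0,0]],[[0,0,-45],[0,0,0]]]'
python3 - <<'E'
from h import *
im=[]
for n,b in(('top',(260,170,330,240)),('side',(230,220,310,300))):
    im.append(cv2.resize(manip.capture(n)[b[1]:b[3],b[0]:b[2],::-1],(395,400),interpolation=cv2.INTER_CUBIC))
cv2.imwrite('pics/cov.png',np.hstack(im))
E
```

```text
clock: 18.55
tool_pos: [0.4343, -0.2576, 0.0914]
orientation: [0.326, -3.109, -0.005]
wrist_force: [-0.2, 0.4, 1.5]
grip_width: 1.002
finger_force: 0.0
clock: 19.05
tool_pos: [0.4402, -0.2585, 0.0531]
orientation: [0.332, -3.119, 0.005]
wrist_force: [-0.2, -0.1, -0.0]
grip_width: 0.999
finger_force: 0.0
```

View pics/cov.png

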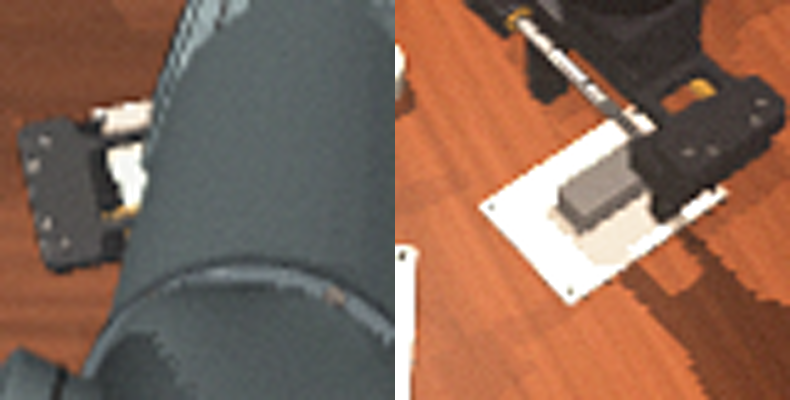

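The fingers straddle the housing of the smaller cover, one on each long side. Going down to grip.

```bash
python3 -m jog '[[[0,1,-25],[0,0,0]],[[0,1,-40],[0,0,0]],[[0,1,-46],[0,0,0]],[[0,1,-46],[0,0,0]]]'; python3 -m jog '[[[0,0,0],[0,0,0]],[[0,0,0],[0,0,0]],[[0,0,0],[0,0,0]],[[0,0,0],[0,0,0]],[[0,0,0],[0,0,0]],[[0,0,0],[0,0,0]],[[0,0,0],[0,0,0]],[[0,0,0],[0,0,0]],[[0,0,0],[0,0,0]],[[0,0,0],[0,0,0]]]' 255 45;python3 goal.py 0 0 40
```

```text
clock: 19.55
tool_pos: [0.4381, -0.2571, 0.0043]
orientation: [0.33, -3.115, 0.002]
wrist_force: [-0.4, -0.1, 0.2]
grip_width: 0.997
finger_force: 0.0
clock: 20.55
tool_pos: [0.4385, -0.2573, 0.0047]
orientation: [0.33, -3.117, 0.003]
wrist_force: [-0.5, -0.0, 0.7]
grip_width: 0.288
finger_force: 45.0
pos [ 0.4385 -0.2573  0.0047] sd [0. 0. 0.] in face mm [-165.4 -263.8  -92.4] t 20.6
shift [149.9 256.5 162. ] turn [ 0.017 -0.203 -0.262] grip 0.296 F face [ 0.7 -0.8 -0.1]
```

```bash
python3 -m jog '[[[0,0,40],[0,0,0]],[[0,0,85],[0,0,0]],[[0,0,130],[0,0,0]],[[0,0,175],[0,0,0]],[[10,15,200],[0.002,-0.03,-0.04]],[[35,60,200],[0.005,-0.07,-0.09]],[[60,100,200],[0.01,-0.11,-0.14]],[[85,140,200],[0.012,-0.15,-0.19]],[[105,180,200],[0.015,-0.19,-0.24]],[[130,220,200],[0.017,-0.203,-0.262]]]' ; python3 -m jog '[[[18,36,0],[0,0,0]],[[18,36,0],[0,0,0]],[[18,36,-18],[0,0,0]],[[18,36,-38],[0,0,0]],[[18,36,-38],[0,0,0]],[[18,36,-38],[0,0,0]]]';python3 goal.py -1.5 -0.6 15
```

```text
clock: 21.6
tool_pos: [0.5673, -0.0358, 0.204]
orientation: [0.079, 2.946, -0.008]
wrist_force: [0.4, -0.3, -2.1]
grip_width: 0.289
finger_force: 45.0
clock: 22.2
tool_pos: [0.5859, -0.0016, 0.1665]
orientation: [0.077, 2.947, -0.008]
wrist_force: [0.4, -0.0, -1.9]
grip_width: 0.288
finger_force: 45.0
pos [ 0.5866 -0.0015  0.1673] sd [0. 0. 0.] in face mm [-1.6 -0.8 40.8] t 22.25
shift [  5.2  -0.  -25.3] turn [0.    0.    0.001] grip 0.29 F face [-0.   0.8 -2. ]
```

```bash
python3 -m jog '[[[2,0,-10],[0,0,0]],[[4,0,-20],[0,0,0]],[[5,0,-26],[0,0,0]],[[5,0,-26],[0,0,0]]]' >/dev/null;for i in 1 2 3 4 5 6; do python3 goal.py -1.5 -0.6 4.7|sed 's/sd.*0.\]//'; python3 -m jog '[[[0.3,0,-1.5],[0,0,0]],[[0.3,0,-1.5],[0,0,0]]]' >/dev/null;  done; python3 goal.py -1.5 -0.6 4.7|sed 's/sd.*0.\]//';python3 -c "
from plant import manip;print(manip.observe()['moment'])"
```

```text
pos [ 0.5911 -0.0012  0.14  ]  in face mm [-2.5 -0.3 13.3] t 22.7
shift [ 2.7 -0.5 -8.2] turn [ 0.    -0.001  0.   ] grip 0.29 F face [-0.1  0.1 -1.8]
pos [ 0.5919 -0.0012  0.1394]  in face mm [-1.9 -0.3 12.5] t 22.95
shift [ 1.9 -0.4 -7.6] turn [0. 0. 0.] grip 0.292 F face [-0.   0.1 -2.4]
pos [ 0.5921 -0.0012  0.1377]  in face mm [-2.  -0.2 10.8] t 23.2
shift [ 1.7 -0.4 -5.9] turn [ 0. -0.  0.] grip 0.292 F face [-0.2 -0.2 -1.7]
pos [ 0.5923 -0.0012  0.1361]  in face mm [-2.1 -0.2  9.2] t 23.45
shift [ 1.5 -0.4 -4.3] turn [ 0. -0.  0.] grip 0.29 F face [-1.1  1.1 -2.5]
pos [ 0.5926 -0.0013  0.1346]  in face mm [-2.1 -0.2  7.6] t 23.7
shift [ 1.2 -0.4 -2.8] turn [ 0. -0.  0.] grip 0.29 F face [-0.6  0.3 -1.8]
pos [ 0.5929 -0.0012  0.1331]  in face mm [-2.1 -0.2  6.1] t 23.95
shift [ 0.9 -0.4 -1.3] turn [ 0. -0.  0.] grip 0.29 F face [ 0.5 -0.2 -1.5]
pos [ 0.5935 -0.0012  0.1319]  in face mm [-1.8 -0.2  4.8] t 24.2
shift [ 0.3 -0.4 -0.1] turn [0. 0. 0.] grip 0.29 F face [-0.6 -0.2 -1. ]
[0.02142004 0.35839442 0.01060001]
```

```bash
for i in 1 2 3; do python3 -m jog '[[[0.2,0,-1],[0,0,0]],[[0.2,0,-1],[0,0,0]]]' >/dev/null; python3 goal.py -1.5 -0.6 4.7|sed 's/sd.*0.\]//'; python3 -c "
from plant import manip;print(manip.observe()['moment'])";  done; python3 - <<'E'
from h import *
np.save('sidep.npy',manip.capture('side')[...,::-1]); np.save('topp.npy',manip.capture('top')[...,::-1])
for n in('side','top'):
    im=np.load(n+'p.npy'); 
    b=(245,132,312,182) if n=='side' else (183,115,232,172)
    c=im[b[1]:b[3],b[0]:b[2]].min(2)
    print(n); print('\n'.join(''.join(' .:-=+*#%@'[min(9,int(v)//26)] for v in r) for r in c))
E
```

```text
pos [ 0.5937 -0.0013  0.1315]  in face mm [-1.7 -0.2  4.4] t 24.45
shift [ 0.1 -0.4  0.3] turn [0. 0. 0.] grip 0.294 F face [-1.5 -0.5  6.8]
[-0.03441744  0.86753483 -0.00767848]
pos [ 0.5937 -0.0013  0.1314]  in face mm [-1.7 -0.2  4.3] t 24.7
shift [ 0.1 -0.4  0.4] turn [0.    0.    0.001] grip 0.29 F face [-5.8  0.4 19.5]
[-0.0486013   1.69286406 -0.04326913]
pos [ 0.5937 -0.0013  0.1314]  in face mm [-1.7 -0.2  4.3] t 24.95
shift [ 0.1 -0.4  0.4] turn [0.001 0.    0.001] grip 0.292 F face [-9.1 -0.2 32.7]
[-0.02613116  2.47284608 -0.05154252]
side
.:::::.::::::.:-==-:.....::.............::::::::::::::..--=+++++%*-
:::.:.....::.:.:-=--:.............:........::::::::::::...-++++==@#
:..:+@@@@#-.::..---:............:..:.......::::::::::::::.:+++++==*
..=@%#%%%@@@:::..::.:.............:......:::::::::::::::::.-+++==+=
.:@%=---:*@@+.:....-#+:................:::::::::::::::::::::-=-::-=
.-@%-.....*@*.::...:*+:....:.......::::::::::::::::::::::::.::...:=
.:@%- ....-#+::.....:=-.....:....:.::::.....::.::::::::::::::....-+
.:=+=-====-==-::::...=#+:.......::::.......::::::::::::::::.:..:-=
[... 5011 characters left out ...]

==-=------------:::::::::::-@@@@@@@@#-=:-=-==-...
=----------------::::::::::-@@@@@@@@*-=:======...
==--------------:::::::::::-@@@@@@@@+-=-==-==-...
=--=-----------::-::::::::::@@@@@@%@=-=--====-...
=--=------------:::::::::::.@@@@@#=%--=-==-==-...
=--------------::::::::::::.@@@@@@%@=---=-=-=-...
=-=-------------:::::::::::.**#%%%#%-=--=====:...
=-=---------------:::::::::.==+*****==--=====:...
==-------------:-::::::::::.-=###***+---=====:. .
=---------------:::::::::::.-=######+-:======:...
===------------::::::::::::.-*######+::======:...
==---------------::::::::::.+#######+:-======....
=-==------------:::::::::::.+#######+---=====....
==-=-------------::::::::::.=#######=-:--====:...
```

The pressed-on cover matches the case outline to within about 1 px in both views. The centre height of 4.3 mm, against 4.7 mm expected, leaves no room for more than about 0.5° of tilt error. I ease the push to about 20 N, check it, and hand in.

```bash
python3 -m jog '[[[-0.2,0,1],[0,0,0]],[[-0.2,0,1],[0,0,0]],[[-0.2,0,1],[0,0,0]],[[-0.2,0,1],[0,0,0]],[[-0.2,0,1],[0,0,0]]]'; python3 goal.py -1.5 -0.6 4.7; python3 -c "
from plant import manip;print(manip.job_done())"
```

```text
clock: 25.55
tool_pos: [0.5937, -0.0012, 0.1314]
orientation: [0.076, 2.945, -0.008]
wrist_force: [-9.1, -0.0, 18.5]
grip_width: 0.285
finger_force: 45.0
pos [ 0.5937 -0.0012  0.1314] sd [0. 0. 0.] in face mm [-1.7 -0.1  4.4] t 25.6
shift [ 0.1 -0.5  0.4] turn [0. 0. 0.] grip 0.291 F face [-5.4 -0.4 19.1]
the job is handed in; nothing more can be done
None
```

I handed the job in at 25.6 s: the cassette is pressed home in its pocket, and the cover lies flush on the case, still gripped at 45 N and pressed on with about 19 N; `job_done()` gave no verdict, so I have no confirmation that it passed.

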